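Tighten the can opener's foot nut in short spanner swings

TASK

The big nut on the foot of the bench can opener has worked loose: with the large ring of the double-ended spanner, tighten it clockwise until it comes up firm, in short swings - two upright cheeks block a full turn, so lift the ring off, swing back and set it on again as often as needed. Set the ring on gently and finish with a firm but not a heaving pull, then lay the spanner flat on the table, well clear of the opener. Keep the gripper itself off the opener and leave the tin and the other small things where they are.

Things in the scene. Friction and masses are not known exactly. Their poses are not given: they have to be found in the camera images.
- opener: Fixed bench can opener: steel base plate, grey cast foot and column 83 mm behind the nut, 260 mm high. Origin on the table under the nut, z up, x from nut to column. The nut stands between two upright cheeks (inner faces at y = -41 and +41 mm) that end 30 mm before the nut (x = -30), 60 mm high there and higher behind, so a seated spanner's shaft swings only 0.77 rad to either side of -x.
- spanner: Loose cranked double-ended ring spanner, steel, 0.27 to 0.45 kg, 248 mm long, lying on its two rings. Origin under its middle, z up, x to the large ring. Straight raised shaft (104 long, 16 wide, 10 thick) from x = -52 to 52, its mid-height 27 mm up: grasp it there. Small ring (29 mm across flats) at x = -100 does not fit the nut. Until the ring is on, press on the opener with under 40 N.
- big_ring (a point): Centre of the large ring, on its underside: 100 mm along spanner x, z = 0. Ring 53 mm outside, 16 high, hexagon hole 38 mm across flats with corners on its x axis and every 60 degrees: 1 mm play all round, about 0.1 rad to either side in turning.
- nut_top (a point): Centre of the nut's top face, 38 mm above the table; turns with the nut, z up, its x axis points at a corner. Steel hexagon nut, 36 mm across flats, 18 high, upper 4.5 mm chamfered (3.5 mm inward) to lead the ring on. The stud in it, 19 mm thick, stands 7 mm above: lift the ring at least 27 mm to swing back.
- nut_seat (a point): Centre of the washer's top under the nut, 20 mm above the table, axes as the opener. Fixed. The large ring is fully on the nut when its underside rests here.
- nut (a joint): Turn of the nut in rad, growing clockwise seen from above (tightening); starts at 0 to 0.7, runs with 0.3 N m drag (about 3 N at the middle of the shaft), stops solid at 2.80. Then pull 10 to 20 N at the middle of the shaft (1 to 2 N m; under 0.8 is not firm, over 4 is forced; jerks count). The nut's corners carry about 110 N of contact force per N m.
- tin: Food tin, 87 mm wide, 40 high, standing on the opener's base plate beside the column. Origin under its centre. Leave alone.
- keys: Bunch of keys with red tag, 84x118x8, lying at the left back. Leave alone.
- marker: Black and white marker, 132 long, 18 thick, lying at the left front. Leave alone.
- box_cutter: Yellow snap-off cutter, 145 long, 21 wide, 12 high, lying at the back between spanner and opener. Leave alone.

How it is judged:
On the way, in this order (a step that is already met when the one before it is completed fails the run):
1. the spanner's large ring is down over the loose nut (horizontal distance between big_ring and nut_seat below 0.004 m and z of big_ring in the frame of nut_seat below 0.006 m and value of joint nut below 1.6 rad), for 0.1 s.
2. the nut is drawn up firm with the ring on it (horizontal distance between big_ring and nut_seat below 0.004 m and z of big_ring in the frame of nut_seat below 0.006 m and value of joint nut above 2.77 rad and contact force between spanner and opener above 80 N), for 0.1 s.
At the end, for the whole second after the job is handed in: The nut is tight (joint above 2.72, not backed off again); the spanner lies flat on the table at rest, its middle more than 150 mm from the nut, not touching the opener (value of joint nut above 2.72 rad and height (world z) of spanner between -0.01 and 0.012 m and angle between spanner's own z axis and vertical below 0.12 rad and horizontal distance between spanner and opener above 0.15 m and linear speed of spanner below 0.02 m/s and contact force between spanner and opener below 0.1 N).
It fails at once if the spanner is forced against the nut or the opener (contact force between spanner and opener above 450 N).
It fails at once if the spanner is rammed against the opener or the top of its nut (contact force between spanner and opener above 40 N and z of big_ring in the frame of nut_seat above 0.014 m).
It fails at once if the gripper presses on the opener or its nut (contact force between the fingers and opener above 5 N).
It fails at once if another thing is pushed about (distance of any of tin, keys, marker, box_cutter from where it was at the start of the episode above 0.03 m).
It also fails if it takes over 72 s, if anything falls off the work surface, if the arm or the gripper's body presses on something with over 40 N, if the wrist force passes 120 N, or if a joint passes its speed limit or range.

ROBOT

A 6-joint arm with a two-finger parallel gripper is mounted at the origin on a cart in front of the work surface, level with it; the furniture and walls round the work are solid. World frame = base frame: x ahead of the robot, y to its left, z up, the work surface at z = 0. Lengths are in m, angles in rad, forces in N, time in s.
With the tool pointing down it reaches from about 0.4 to 0.825 m from the base axis. Payload 7 kg.
Tool frame: the origin (TCP) lies at the very end of the fingers, on their centre line; the grasp point (between the pads) lies arm.hold_point_z behind it (arm.hold_point_z is the distance from the TCP to the grasp point, in m); z points along the fingers, y is the line along which they close (so a half turn about z gives the same grasp; the last joint's range is limited). The gripper opens to 88 mm and grips with 3 to 60 N. Pads are 19 mm wide; open, the fingers measure 130 mm over their backs; the gripper's body (78 mm by 193 mm) begins 47 mm behind the grasp point.
Start: joints at [-0.856, 0.359, 0.012, 0, -1.224, -0.288], TCP at [0.279, -0.614, 0.227] pointing down, gripper open.
Joint ranges: [-3.07, 3.07], [-1.43, 2.12], [-1.02, 1.25], [-3.03, 1.67], [-3.05, -0], [-3.03, 3.03]. Speed limits (rad/s): [2.39, 2.39, 3.01, 3.14, 3.14, 3.14].

INTERFACE

Orientations are given as [roll, pitch, yaw] about the fixed x, y, z axes, in that order (R = Rz(yaw) Ry(pitch) Rx(roll)).
In Python, from station import arm gives the robot as it stands.
- The arm moves only by the shell command python3 -m creep 'ROWS' [FORCE]. ROWS is a JSON list of rows, 1 to 20 of them, each of 5 numbers: the finger opening in m, then dx, dy, dz in m, then a turn about the tool's z in rad; each row is the pose to reach, as a shift and turn from the pose commanded when the command began, along the tool's axes at that moment; what a row does not reach only later rows make up. A row lasts 1/12 s, in which the tool goes at most 0.0417 m and 0.125 rad, less where a joint would pass 70% of its speed; a pose out of reach is approached as far as the arm can. The fingers move at their own pace and stop on an object; FORCE is the grip in N (left out, the last holds). Time passes only in rows, so rows that do not move let the fingers close. It prints the time, the measured TCP pose, the force, the opening and the grip force at its end.
- arm.get_state(): the state, without advancing time (a new reading comes with each control period).
- arm.grab_frame(name): name is "side" or "top" or "wrist"; returns the picture (420x560x3 uint8, red, green, blue); there is no depth.
- arm.camera_params(name): a dict with "fx", "fy", "cx", "cy" (pixels), "T" (4x4, takes a point from camera to world coordinates); the wrist camera has in their place "hand_eye" (4x4, takes a point from camera to tool coordinates, whose origin is the TCP and whose axes are the flange's). Camera axes: x right, y down, z forward; pixel columns grow to the right and rows downward; lengths in m; the calibration is good to about 2 mm. A picture is of the moment at which its call begins: read the wrist's pose just before it. camera_params takes no time and is no camera call.
- arm.job_done(): hands the job in; it is judged then, once.
The state is a dict: "t": time; "q": joint angles; "qd": joint speeds; "joint_efforts": joint torques, N m; "eef_pos": TCP position; "ee_rot": TCP orientation; "force": force on the tool from outside, world axes, zero at the start; "moment": the same for the moment, N m; "width": finger opening in m; "gripper_force": force on a finger pad.
Only numpy, scipy, OpenCV 4.12 (cv2) and the standard library are available. Lean on these libraries where they do the work, as an engineer would, in place of code of your own. Each camera call takes 0.05 s, during which the arm holds its last target. There are 200 camera calls.

## Working session

There is one attempt and no reset: what is moved stays moved. The work goes in short steps, Python scripts to look and compute and a shell command to move; the robot and the scene stay as the last step left them, time stands still between calls to the robot, and variables do not carry over. Pictures are saved under pics/ and viewed, at most 13 in all, crops included, and the job is handed in when it is done.

```bash
mkdir -p pics; ls; python3 - <<'E'
from station import arm
import cv2,numpy as np
print(arm.get_state()); print(arm.hold_point_z)
for n in("top","side","wrist"):
    f=arm.grab_frame(n); cv2.imwrite(f"pics/{n}0.png",f[:,:,::-1]); p=arm.camera_params(n); print(n,{k:np.round(v,4).tolist() for k,v in p.items()})
E
```

```text
pics
{'t': 0.0, 'q': array([-8.55896267e-01,  3.59373801e-01,  1.10797587e-02, -3.23600773e-04,
       -1.22412345e+00, -2.88124505e-01]), 'qd': array([-0.00050382, -0.00266368,  0.0001588 , -0.00030702,  0.00019894,
       -0.00053203]), 'joint_efforts': array([ 5.87777195e-04, -5.82728219e+01,  2.93044764e+01,  6.99717119e+00,
        6.77403106e-03, -1.44848550e-04]), 'eef_pos': array([ 0.27918988, -0.61402266,  0.22564504]), 'ee_rot': array([ 3.13995186e+00, -1.69034911e-04, -2.71492716e+00]), 'force': array([-0.39022681, -1.04268749,  0.18705833]), 'moment': array([0.02361428, 0.01439339, 0.07668079]), 'gripper_force': 0.0, 'width': 0.08767288333803352}
0.0188
top {'fx': 544.0163, 'fy': 544.0163, 'cx': 273.4789, 'cy': 207.4363, 'T': [[-0.0228, -0.9895, 0.143, 0.3902], [-0.9997, 0.0215, -0.0111, -0.0903], [0.0079, -0.1432, -0.9897, 1.1926], [0.0, 0.0, 0.0, 1.0]]}
side {'fx': 487.3614, 'fy': 487.3614, 'cx': 280.8659, 'cy': 201.1828, 'T': [[-0.9803, -0.1149, 0.1605, 0.4116], [-0.1971, 0.6175, -0.7615, 0.6458], [-0.0116, -0.7782, -0.628, 0.6843], [0.0, 0.0, 0.0, 1.0]]}
wrist {'fx': 329.9576, 'fy': 329.9576, 'cx': 279.809, 'cy': 208.2592, 'hand_eye': [[0.0007, -0.9512, -0.3085, 0.0848], [1.0, 0.001, -0.0009, 0.0002], [0.0012, -0.3085, 0.9512, -0.1571], [0.0, 0.0, 0.0, 1.0]]}
```

View pics/top0.png

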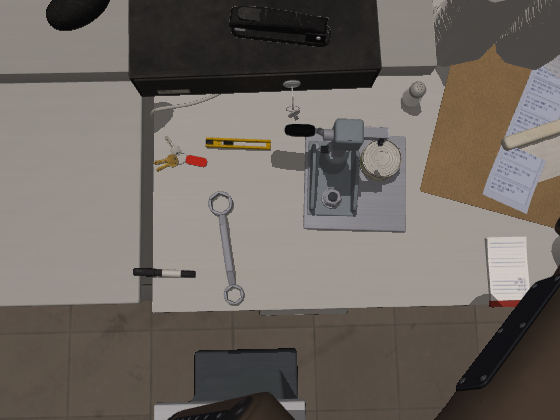

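View pics/side0.png

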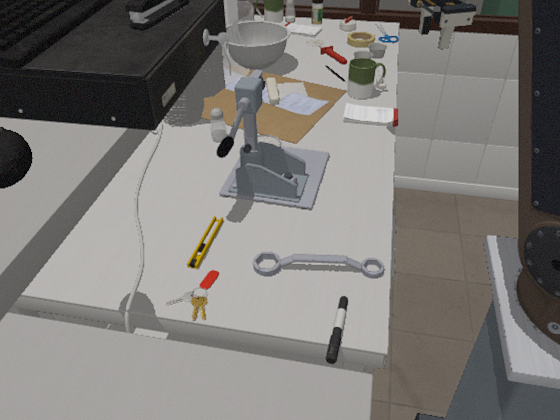

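The top view shows the spanner from its large ring at about (220,203) to its small ring at (234,295). The nut is at about (332,198) with the column behind it at (345,150). In the side view the rings are at about (266,263) and (372,267).

```bash
cat > h.py <<'E'
from station import arm
import cv2,numpy as np
from scipy.spatial.transform import Rotation as R
def tool(s=None):
    s=s or arm.get_state(); T=np.eye(4); T[:3,:3]=R.from_euler('xyz',s['ee_rot']).as_matrix(); T[:3,3]=s['eef_pos']; return T
def cam(n):
    p=arm.camera_params(n); return p,(p['T'] if 'T' in p else tool()@p['hand_eye'])
def ray(n,px,C=None):
    p,T=cam(n); T=C if C is not None else T
    d=T[:3,:3]@np.array([(px[0]-p['cx'])/p['fx'],(px[1]-p['cy'])/p['fy'],1]); return np.array(T[:3,3]),d/np.linalg.norm(d)
def plane(r,z): o,d=r; return o+d*(z-o[2])/d[2]
def tri(rs):
    A=0;b=0
    for o,d in rs: P=np.eye(3)-np.outer(d,d); A=A+P; b=b+P@o
    x=np.linalg.solve(A,b); return x,[np.linalg.norm((np.eye(3)-np.outer(d,d))@(x-o)) for o,d in rs]
def proj(n,X,C=None):
    p,T=cam(n); T=C if C is not None else T
    c=np.linalg.inv(T)@np.append(X,1); return c[0]/c[2]*p['fx']+p['cx'],c[1]/c[2]*p['fy']+p['cy']
E
python3 - <<'E'
from h import *
a=cv2.imread('pics/top0.png')[110:310,190:420]; cv2.imwrite('pics/topc.png',cv2.resize(a,None,fx=3,fy=3,interpolation=cv2.INTER_CUBIC))
for t,s in [((220.5,203.5),(266,263)),((234,295),(372,267))]:
    print(tri([ray('top',t),ray('side',s)]), plane(ray('top',t),.016))
print(plane(ray('top',(332,198)),.04))
E
```

```text
(array([0.57443092, 0.01309082, 0.00565821]), [np.float64(0.0014944420684430168), np.float64(0.00149444206844311)]) [0.57133202 0.01204321 0.016     ]
(array([ 0.37464077, -0.01437068,  0.00546984]), [np.float64(0.0016294402465888665), np.float64(0.0016294402465888795)]) [ 0.37316444 -0.01498413  0.016     ]
[ 0.57441066 -0.22941806  0.04      ]
```

View pics/topc.png

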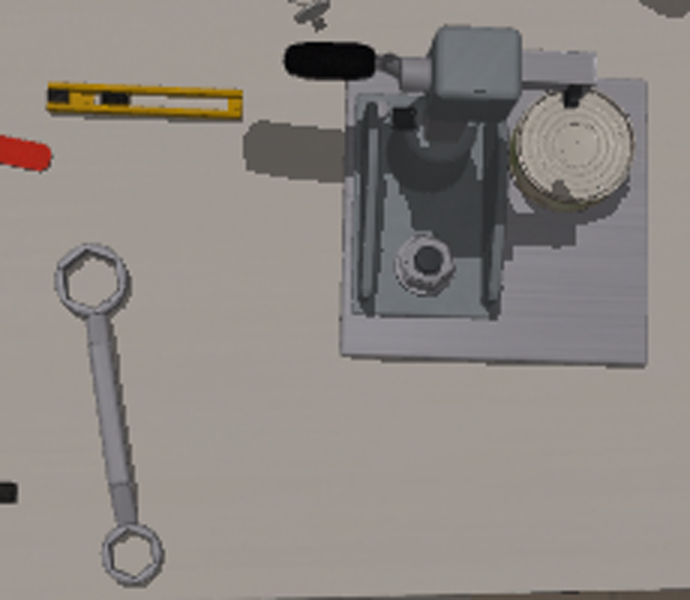

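The enlarged top view confirms the large ring is the far one, with its centre at crop (92,281), and the small ring is near at (132,553). The nut is at crop (425,265), the cheek tips are at y≈310, and the front edge of the plate slopes slightly. Next I'll move the wrist camera over the nut.

```bash
cat >> h.py <<'E'
def go(x,y,z,yaw):
    s=arm.get_state();T=tool(s);d=T[:3,:3].T@(np.array([x,y,z])-T[:3,3]); a=(s['ee_rot'][2]-yaw+np.pi)%(2*np.pi)-np.pi
    print('t',round(s['t'],2),'go',np.round(d,4),'turn',round(a,4))
E
python3 -c "
from h import *
go(.46,-.2,.22,0.0)"
```

```text
t 0.15 go [-0.336   0.3022  0.0062] turn -2.7149
```

```bash
python3 -m creep '[[0.088,-0.336,0.302,0.006,-2.715],[0.088,-0.336,0.302,0.006,-2.715],[0.088,-0.336,0.302,0.006,-2.715],[0.088,-0.336,0.302,0.006,-2.715],[0.088,-0.336,0.302,0.006,-2.715],[0.088,-0.336,0.302,0.006,-2.715],[0.088,-0.336,0.302,0.006,-2.715],[0.088,-0.336,0.302,0.006,-2.715],[0.088,-0.336,0.302,0.006,-2.715],[0.088,-0.336,0.302,0.006,-2.715],[0.088,-0.336,0.302,0.006,-2.715],[0.088,-0.336,0.302,0.006,-2.715],[0.088,-0.336,0.302,0.006,-2.715],[0.088,-0.336,0.302,0.006,-2.715],[0.088,-0.336,0.302,0.006,-2.715],[0.088,-0.336,0.302,0.006,-2.715],[0.088,-0.336,0.302,0.006,-2.715],[0.088,-0.336,0.302,0.006,-2.715],[0.088,-0.336,0.302,0.006,-2.715],[0.088,-0.336,0.302,0.006,-2.715]]'; python3 -c "
from h import *
print(arm.get_state()['q']);go(.46,-.2,.22,0.0)"
```

```text
t: 1.82
eef_pos: [0.4601, -0.2004, 0.2204]
ee_rot: [-3.142, 0.0, -0.209]
force: [-0.3, 0.0, -0.4]
width: 0.0874
gripper_force: 0.0
[-1.86485440e-02  7.60754498e-02 -3.70503237e-01 -1.55740756e-04
 -1.12457756e+00  1.38089878e+00]
t 1.82 go [-0.0001 -0.0003  0.0004] turn -0.2086
```

```bash
cat >> h.py <<'E'
def snap(name):
    T=tool(); f=arm.grab_frame('wrist'); cv2.imwrite(f'pics/{name}.png',f[:,:,::-1]); np.save(f'pics/{name}.npy',T@arm.camera_params('wrist')['hand_eye'])
E
python3 -c "
from h import *
snap('w1')"
python3 -m creep '[[0.088,0.04,-0.03,0,-0.209],[0.088,0.04,-0.03,0,-0.209],[0.088,0.04,-0.03,0,-0.209],[0.088,0.04,-0.03,0,-0.209]]'
python3 -c "
from h import *
snap('w2')
for n in('w1','w2'):
    u,v=proj('wrist',[.574,-.229,.04],np.load(f'pics/{n}.npy')); print(n,u,v)
a=[cv2.resize(cv2.imread(f'pics/{n}.png')[max(0,int(v)-70):int(v)+80,int(u)-50:int(u)+50],None,fx=4,fy=4,interpolation=cv2.INTER_CUBIC) for n in('w1','w2') for u,v in [proj('wrist',[.574,-.229,.04],np.load(f'pics/{n}.npy'))]]
print([x.shape for x in a]);h=min(x.shape[0] for x in a)
cv2.imwrite('pics/w12.png',np.hstack([x[:h] for x in a]))
go(.474,-.001,.13,0.135)"
```

```text
t: 2.2
eef_pos: [0.5056, -0.1793, 0.22]
ee_rot: [-3.141, 0.001, -0.009]
force: [-0.5, 0.3, -0.0]
width: 0.0875
gripper_force: 0.0
w1 283.915017896866 63.500530569128614
w2 329.1108739071199 116.80438253195376
[(572, 400, 3), (600, 400, 3)]
t 2.25 go [-0.0328 -0.1783  0.0902] turn -0.1444
```

View pics/w12.png

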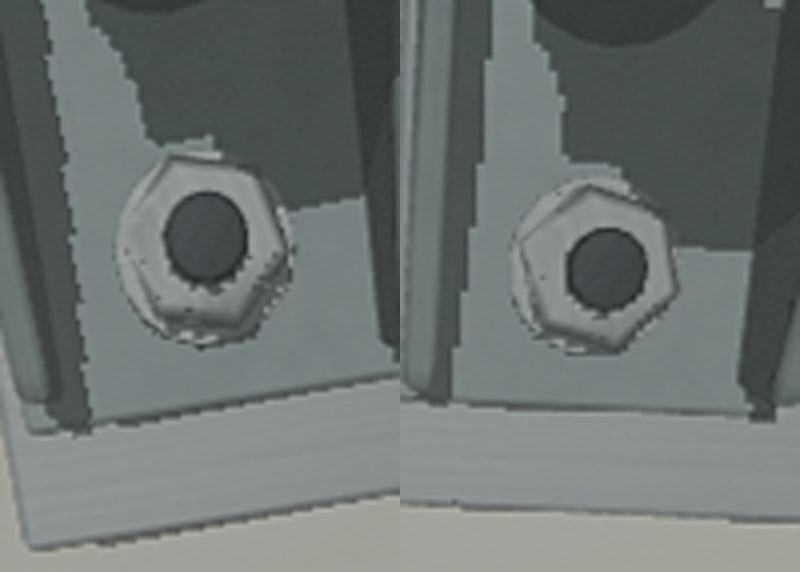

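The crop holds w1 on the left and w2 on the right. The stud centre is at crop (206,236) in w1 and (607,268) in w2. The nut has a corner near the top at (590,183) and the opposite one at (605,348). I'll refine its pose with a model fit.

```bash
cat > fit.py <<'E'
from h import *
from scipy.optimize import minimize
C={n:np.load(f'pics/{n}.npy') for n in('w1','w2')}
G={}
for n in C:
    g=cv2.GaussianBlur(cv2.imread(f'pics/{n}.png',0).astype(np.float32),(0,0),1.0); G[n]=np.hypot(cv2.Sobel(g,5,1,0),cv2.Sobel(g,5,0,1))
print('stud',tri([ray('wrist',(284.2,58.7),C['w1']),ray('wrist',(330.4,112.7),C['w2'])]))
def hexa(x,y,th,af,z):
    a=th+np.arange(6)*np.pi/3; r=af/np.sqrt(3); P=np.c_[x+r*np.cos(a),y+r*np.sin(a),np.full(6,z)]
    t=np.linspace(0,1,12,endpoint=False)[:,None]; return np.vstack([P[i]*(1-t)+P[(i+1)%6]*t for i in range(6)])
def circ(x,y,r,z):
    a=np.linspace(0,2*np.pi,60,endpoint=False); return np.c_[x+r*np.cos(a),y+r*np.sin(a),np.full(60,z)]
def score(p,n,w=1):
    x,y,th=p; s=0
    for P in (circ(x,y,.0095,.045),hexa(x,y,th,.036,.0335)):
        uv=np.array([proj('wrist',q,C[n]) for q in P],np.float32)
        s+=cv2.remap(G[n],uv[None,:,0],uv[None,:,1],1).mean()
    return s
if __name__=='__main__':
    x0=np.array(tri([ray('wrist',(284.2,58.7),C['w1']),ray('wrist',(330.4,112.7),C['w2'])])[0][:2])
    for ns in (['w1'],['w2'],['w1','w2']):
        best=min((minimize(lambda p:-sum(score(p,n) for n in ns),[*x0,t],method='Nelder-Mead',options=dict(initial_simplex=np.array([[*x0,t],[x0[0]+.002,x0[1],t],[x0[0],x0[1]+.002,t],[*x0,t+.1]]))) for t in np.arange(-.5,.55,.17)),key=lambda r:r.fun)
        print(ns,np.round(best.x,4),best.fun)
E
python3 fit.py
python3 -m creep '[[0.088,-0.033,-0.178,0.07,-0.144],[0.088,-0.033,-0.178,0.07,-0.144],[0.088,-0.033,-0.178,0.07,-0.144],[0.088,-0.033,-0.178,0.07,-0.144],[0.088,-0.033,-0.178,0.07,-0.144],[0.088,-0.033,-0.178,0.07,-0.144],[0.088,-0.033,-0.178,0.07,-0.144]]'
python3 -c "
from h import *
snap('s1')"
python3 -m creep '[[0.088,-0.04,0,0.03,0],[0.088,-0.04,0,0.03,0],[0.088,-0.04,0,0.03,0]]'
python3 -c "
from h import *
snap('s2')
cv2.imwrite('pics/s12.png',np.hstack([cv2.imread(f'pics/{n}.png')[:,100:460] for n in('s1','s2')]))"
```

```text
stud (array([ 0.57791634, -0.2300546 ,  0.04059778]), [np.float64(3.1536146742792015e-05), np.float64(3.153614674294037e-05)])
t: 2.83
eef_pos: [0.4728, -0.0009, 0.1505]
ee_rot: [3.141, 0.001, 0.138]
force: [-0.0, -0.6, -0.0]
width: 0.0878
gripper_force: 0.0
t: 3.13
eef_pos: [0.4309, -0.009, 0.1194]
ee_rot: [3.141, 0.003, 0.135]
force: [-0.2, -0.7, 0.7]
width: 0.0879
gripper_force: 0.0Traceback (most recent call last):
  File "fit.py", line 22, in <module>
    best=min((minimize(lambda p:-sum(score(p,n) for n in ns),[*x0,t],method='Nelder-Mead',options=dict(initial_simplex=np.array([[*x0,t],[x0[0]+.002,x0[1],t],[x0[0],x0[1]+.002,t],[*x0,t+.1]]))) for t in np.arange(-.5,.55,.17)),key=lambda r:r.fun)
  File "fit.py", line 22, in <genexpr>
    best=min((minimize(lambda p:-sum(score(p,n) for n in ns),[*x0,t],method='Nelder-Mead',options=dict(initial_simplex=np.array([[*x0,t],[x0[0]+.002,x0[1],t],[x0[0],x0[1]+.002,t],[*x0,t+.1]]))) for t in np.arange(-.5,.55,.17)),key=lambda r:r.fun)
              ~~~~~~~~^^^^^^^^^^^^^^^^^^^^^^^^^^^^^^^^^^^^^^^^^^^^^^^^^^^^^^^^^^^^^^^^^^^^^^^^^^^^^^^^^^^^
[... 903 characters left out ...]
fun)
                                     ~~~~~^^^^^
  File "fit.py", line 16, in score
    uv=np.array([proj('wrist',q,C[n]) for q in P],np.float32)
                 ~~~~^^^^^^^^^^^^^^^^
  File "h.py", line 17, in proj
    p,T=cam(n); T=C if C is not None else T
        ~~~^^^
  File "h.py", line 7, in cam
    p=arm.camera_params(n); return p,(p['T'] if 'T' in p else tool()@p['hand_eye'])
                                                              ~~~~^^
  File "h.py", line 5, in tool
    s=s or arm.get_state(); T=np.eye(4); T[:3,:3]=R.from_euler('xyz',s['ee_rot']).as_matrix(); T[:3,3]=s['eef_pos']; return T
           ~~~~~~~~~~~~~^^
ValueError: time passes only in moves, steps and waits
```

View pics/s12.png

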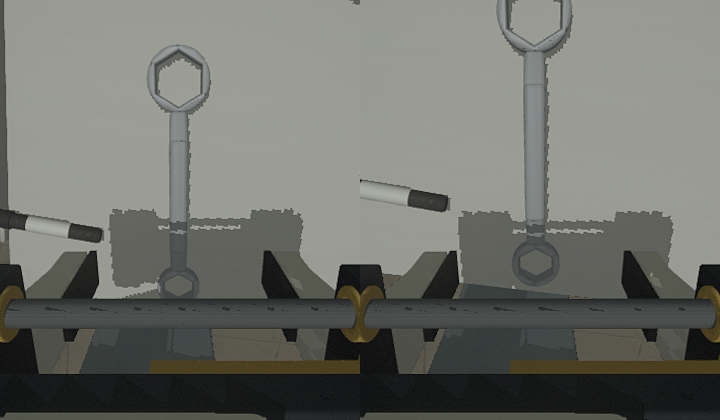

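The pair shows s1 on the left and s2 on the right. The large ring's centre is at (279,79) full-frame in s1 and about (274,16) in s2. The small ring is at (279,286) and (276,263). The tool lines up well with the shaft.

```bash
sed -i 's/^def cam(n):/P={n:arm.camera_params(n) for n in("top","side","wrist")}\ndef cam(n):/; s/p=arm.camera_params(n); return p,(p\[.T.\] if .T. in p else tool()@p\[.hand_eye.\])/p=P[n]; return p,p.get("T")/' h.py
sed -i '/^    for ns in/,$d' fit.py; cat >> fit.py <<'E'
    for ns in (['w1'],['w2'],['w1','w2']):
        S=lambda p:-sum(score(p,n) for n in ns)
        rs=[minimize(S,[*x0,t],method='Nelder-Mead',options=dict(initial_simplex=np.array([[*x0,t],[x0[0]+.002,x0[1],t],[x0[0],x0[1]+.002,t],[*x0,t+.1]]))) for t in np.arange(-.5,.55,.17)]
        for b in sorted(rs,key=lambda r:r.fun)[:2]: print(ns,np.round(b.x,4),round(b.fun,1))
E
python3 fit.py
python3 - <<'E'
from h import *
C={n:np.load(f'pics/{n}.npy') for n in('s1','s2')}
for a,b in [((279,79),(274,16)),((279,286),(276,263))]:
    print(tri([ray('wrist',a,C['s1']),ray('wrist',b,C['s2'])]),[plane(ray('wrist',p,C[n]),.012).round(4) for p,n in((a,'s1'),(b,'s2'))])
E
```

```text
stud (array([ 0.57791634, -0.2300546 ,  0.04059778]), [np.float64(3.1536146742792015e-05), np.float64(3.153614674294037e-05)])
['w1'] [ 0.577  -0.2296  0.7391] -241.3
['w1'] [ 0.577  -0.2297 -0.3063] -241.3
['w2'] [ 0.5777 -0.2291  0.6878] -244.2
['w2'] [ 0.5778 -0.2291 -0.3224] -244.2
['w1', 'w2'] [ 0.5775 -0.2294 -0.3301] -471.8
['w1', 'w2'] [ 0.5775 -0.2294  0.7169] -471.8
(array([ 0.57393376,  0.01397933, -0.0076679 ]), [np.float64(0.0004639093243816694), np.float64(0.0004639093243817145)]) [array([0.5729, 0.0133, 0.012 ]), array([0.5697, 0.0136, 0.012 ])]
(array([ 0.37342035, -0.01408266,  0.00469817]), [np.float64(0.00031761737492434663), np.float64(0.00031761737492437883)]) [array([ 0.3779, -0.0138,  0.012 ]), array([ 0.3771, -0.0134,  0.012 ])]
```

```bash
python3 - <<'E'
from fit import *
x,y=.5777,-.2296
for th in np.arange(-.5,.55,.1):
    print(round(th,2),[round(float(cv2.remap(G[n],*[np.array([[proj('wrist',q,C[n])[i] for q in hexa(x,y,th,af,z)]],np.float32) for i in(0,1)],1).mean()),1) for n in C for af,z in((.036,.0335),(.029,.038),(.036,.02))])
out=[]
for n in C:
    u,v=proj('wrist',[x,y,.04],C[n]); u0,v0=int(u)-33,max(0,int(v)-36)
    a=cv2.imread(f'pics/{n}.png')[v0:v0+72,u0:u0+66]; a=cv2.resize(a,None,fx=6,fy=6,interpolation=cv2.INTER_CUBIC)
    def dr(P,c):
        for q in P:
            uu,vv=proj('wrist',q,C[n]); cv2.circle(a,(int((uu-u0+.5)*6),int((vv-v0+.5)*6)),1,c,-1)
    dr(circ(x,y,.0095,.045),(0,255,255)); dr(hexa(x,y,.1,.036,.0335),(0,0,255)); 
    if n=='w2': dr(hexa(x,y,-.32,.036,.0335),(0,255,0))
    out.append(a)
cv2.imwrite('pics/ov.png',np.hstack(out))
E
```

```text
stud (array([ 0.57791634, -0.2300546 ,  0.04059778]), [np.float64(3.1536146742792015e-05), np.float64(3.153614674294037e-05)])
-0.5 [60.8, 59.5, 65.5, 65.5, 58.4, 64.8]
-0.4 [65.9, 56.8, 66.2, 67.8, 55.2, 67.0]
-0.3 [68.3, 57.1, 65.6, 67.8, 54.9, 67.1]
-0.2 [64.8, 58.9, 64.1, 67.2, 56.2, 67.4]
-0.1 [58.9, 61.2, 61.8, 63.8, 59.0, 69.6]
-0.0 [52.4, 65.2, 61.8, 61.2, 63.5, 73.2]
0.1 [46.4, 69.3, 65.8, 56.5, 68.2, 74.3]
0.2 [47.5, 71.3, 68.0, 52.9, 70.2, 72.3]
0.3 [49.1, 70.7, 64.8, 56.3, 69.2, 68.4]
0.4 [53.4, 67.2, 64.8, 60.8, 64.8, 65.3]
0.5 [58.6, 61.8, 65.8, 63.8, 59.3, 64.2]
```

View pics/ov.png

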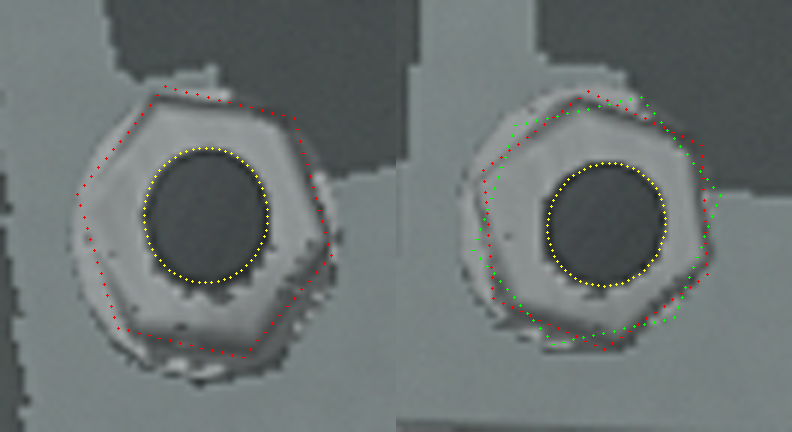

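Overlay: the stud circle fits at (0.5777, -0.2296). The red hexagon at 0.1 rad should turn slightly further anticlockwise, so the nut's corner is at about 0.19 rad. Next is grasping the spanner.

```bash
python3 -c "
from h import *
go(.474,0,.009,.138)"
```

```text
t 3.18 go [ 0.0416 -0.0028  0.1116] turn -0.0025
```

```bash
python3 -m creep '[[0.088,0.0416,-0.003,0.02,-0.002],[0.088,0.0416,-0.003,0.05,-0.002],[0.088,0.0416,-0.003,0.08,-0.002],[0.088,0.0416,-0.003,0.1,-0.002],[0.088,0.0416,-0.003,0.111,-0.002],[0.088,0.0416,-0.003,0.111,-0.002],[0.0,0.0416,-0.003,0.111,-0.002],[0.0,0.0416,-0.003,0.111,-0.002],[0.0,0.0416,-0.003,0.111,-0.002],[0.0,0.0416,-0.003,0.111,-0.002],[0.0,0.0416,-0.003,0.111,-0.002],[0.0,0.0416,-0.003,0.111,-0.002],[0.0,0.0416,-0.003,0.111,-0.002],[0.0,0.0416,-0.003,0.111,-0.002]]' 60; python3 -c "
from h import *
go(.5,0,.12,.2)"
```

```text
t: 4.35
eef_pos: [0.475, 0.0018, 0.0098]
ee_rot: [-3.141, -0.0, 0.14]
force: [0.5, 1.1, 0.4]
width: 0.0395
gripper_force: 0.0
t 4.35 go [ 0.0245  0.0053 -0.1102] turn -0.0597
```

```bash
python3 -m creep '[[0,0,0,0,0],[0,0,0,0,0],[0,0,0,0,0],[0,0,0,0,0],[0,0,0,0,0],[0,0,0,0,0],[0,0,0,0,0],[0,0,0,0,0],[0,0,0,0,0]]' 60;  python3 -m creep '[[0,0,0,-0.01,0],[0,0,0,-0.04,0],[0,0,0,-0.08,0],[0,0,0,-0.11,0],[0,0,0,-0.11,0],[0,0,0,-0.11,0]]'; python3 -c "
from h import *
snap('g1')"
```

```text
t: 5.1
eef_pos: [0.4749, 0.0017, 0.0095]
ee_rot: [3.142, 0.0, 0.14]
force: [-0.1, -1.2, 0.0]
width: 0.0154
gripper_force: 60.0
t: 5.6
eef_pos: [0.4755, 0.0023, 0.1208]
ee_rot: [-3.14, -0.003, 0.14]
force: [-0.3, -0.0, -4.7]
width: 0.0153
gripper_force: 60.0
```

View pics/g1.png

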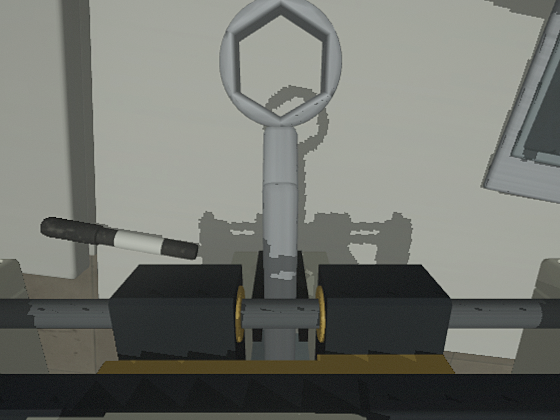

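The held spanner is centred, with its ring centre at about (280.5,62), outer edges at x=220 and 341, and hexagon corners at the top and bottom.

```bash
python3 - <<'E'
from h import *
p=P['wrist'];H=np.array(p['hand_eye'])
for px in [(280.5,62),(281,3),(280,122),(220,62),(341,62)]:
    print(px,plane(ray('wrist',px,H),-.0065).round(4))
E
```

```text
(280.5, 62) [ 0.0991  0.0005 -0.0065]
(281, 3) [ 0.1207  0.0007 -0.0065]
(280, 122) [ 0.0747  0.0003 -0.0065]
(220, 62) [ 0.0991 -0.0249 -0.0065]
(341, 62) [ 0.0991  0.0259 -0.0065]
```

```bash
cat >> h.py <<'E'
N=np.array([.5777,-.2296]);L=.098
def nut(psi,z,back=0): go(N[0]-(L+back)*np.cos(psi),N[1]-(L+back)*np.sin(psi),z+.0095,psi)
E
python3 -c "
from h import *
nut(.19,.12,.07);nut(.19,.12); nut(.19,.065)"
```

```text
t 5.65 go [-0.0975  0.252  -0.0105] turn -0.0504
t 5.65 go [-0.0276  0.2485 -0.0105] turn -0.0504
t 5.65 go [-0.0276  0.2485  0.0445] turn -0.0504
```

```bash
python3 -m creep '[[0,-0.02,0.03,-0.01,-0.05],[0,-0.04,0.065,-0.01,-0.05],[0,-0.06,0.1,-0.01,-0.05],[0,-0.08,0.135,-0.01,-0.05],[0,-0.0975,0.17,-0.01,-0.05],[0,-0.0975,0.21,-0.01,-0.05],[0,-0.0975,0.24,-0.01,-0.05],[0,-0.09,0.252,-0.01,-0.05],[0,-0.06,0.251,-0.01,-0.05],[0,-0.04,0.249,-0.01,-0.05],[0,-0.0276,0.2485,0,-0.05],[0,-0.0276,0.2485,0.025,-0.05],[0,-0.0276,0.2485,0.04,-0.05],[0,-0.0276,0.2485,0.0445,-0.05],[0,-0.0276,0.2485,0.0445,-0.05],[0,-0.0276,0.2485,0.0445,-0.05],[0,-0.0276,0.2485,0.0445,-0.05]]'; python3 -c "
from h import *
snap('n1'); nut(.19,.065); cv2.imwrite('pics/n1c.png',cv2.resize(cv2.imread('pics/n1.png')[0:200,180:380],None,fx=3,fy=3,interpolation=cv2.INTER_CUBIC))"
```

```text
t: 7.07
eef_pos: [0.4827, -0.2483, 0.0755]
ee_rot: [3.141, -0.0, 0.19]
force: [1.2, 0.9, -3.6]
width: 0.0152
gripper_force: 60.0
t 7.12 go [-0.0013 -0.0005  0.0014] turn 0.0003
```

View pics/n1c.png

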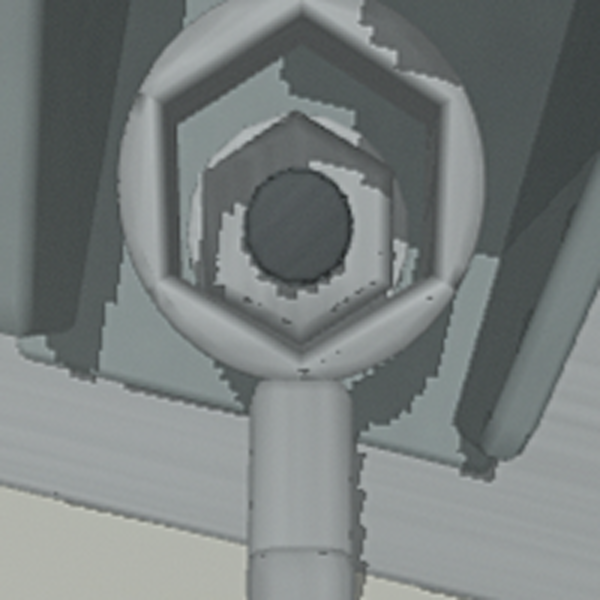

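The crop shows the ring hexagon and the nut hexagon parallel, with both corners pointing up. The ring centre is at crop (304,182) and the stud centre at (298,225), offset mostly by perspective.

```bash
python3 - <<'E'
from h import *
H=np.array(P['wrist']['hand_eye'])
f=lambda x,y:((x+.5)/3-.5+180,(y+.5)/3-.5)
for n,px,z in [('stud',(298,225),.0305),('ringtop',(302,10),-.0065),('ringbot',(302,355),-.0065),('ringL',(161,190),-.0065),('ringR',(448,190),-.0065),('outL',(119,190),-.0065),('outR',(485,190),-.0065),('nuttopc',(294,113),.0420),('nutbot',(294,342),.042),('nutL',(203,220),.042),('nutR',(391,220),.042)]:
    print(n,plane(ray('wrist',f(*px),H),z).round(4))
E
```

```text
stud [ 0.0968 -0.0002  0.0305]
ringtop [ 0.1207  0.0004 -0.0065]
ringbot [ 0.0764  0.0004 -0.0065]
ringL [ 0.0987 -0.0194 -0.0065]
ringR [ 0.0987  0.0208 -0.0065]
outL [ 0.0987 -0.0252 -0.0065]
outR [ 0.0987  0.026  -0.0065]
nuttopc [ 0.1164 -0.001   0.042 ]
nutbot [ 0.0766 -0.001   0.042 ]
nutL [ 0.0985 -0.018   0.042 ]
nutR [0.0985 0.0171 0.042 ]
```

```bash
python3 -m creep '[[0,-0.0016,-0.001,0.005,0],[0,-0.0016,-0.001,0.015,0],[0,-0.0016,-0.001,0.022,0],[0,-0.0016,-0.001,0.027,0],[0,-0.0016,-0.001,0.03,0],[0,-0.0016,-0.001,0.032,0],[0,-0.0016,-0.001,0.034,0],[0,-0.0016,-0.001,0.034,0]]';python3 -m creep '[[0,0,0,0.002,0],[0,0,0,0.004,0],[0,0,0,0.006,0],[0,0,0,0.008,0],[0,0,0,0.01,0],[0,0,0,0.01,0]]'
```

```text
t: 7.78
eef_pos: [0.4804, -0.2475, 0.0407]
ee_rot: [-3.141, 0.001, 0.19]
force: [0.6, 0.3, -4.4]
width: 0.0155
gripper_force: 60.0
t: 8.28
eef_pos: [0.4803, -0.2474, 0.0306]
ee_rot: [-3.141, 0.001, 0.19]
force: [0.5, 0.1, -3.0]
width: 0.0153
gripper_force: 60.0
```

```bash
python3 -m creep '[[0,0,0,0.001,0],[0,0,0,0.001,0]]'; python3 -c "
import numpy as np
for a in np.arange(.08,1.3,.08): print(round(a,2),round(.0985*(1-np.cos(a)),4),round(-.0985*np.sin(a),4))"
```

```text
t: 8.45
eef_pos: [0.4805, -0.2475, 0.0299]
ee_rot: [-3.142, 0.0, 0.19]
force: [-0.6, 0.4, -3.7]
width: 0.0154
gripper_force: 60.0
0.08 0.0003 -0.0079
0.16 0.0013 -0.0157
0.24 0.0028 -0.0234
0.32 0.005 -0.031
0.4 0.0078 -0.0384
0.48 0.0111 -0.0455
0.56 0.015 -0.0523
0.64 0.0195 -0.0588
0.72 0.0244 -0.0649
0.8 0.0299 -0.0707
0.88 0.0357 -0.0759
0.96 0.042 -0.0807
1.04 0.0486 -0.0849
1.12 0.0556 -0.0887
1.2 0.0628 -0.0918
1.28 0.0703 -0.0944
```

```bash
python3 -m creep '[[0,0.0003,-0.0079,0,0.08],[0,0.0013,-0.0157,0,0.16],[0,0.0028,-0.0234,0,0.24],[0,0.005,-0.031,0,0.32],[0,0.0078,-0.0384,0,0.4],[0,0.0078,-0.0384,0,0.4]]'; python3 -c "
from h import *
s=arm.get_state();print(s['moment'].round(2)); nut(-.21,.02)"
```

```text
t: 8.95
eef_pos: [0.4815, -0.2077, 0.0303]
ee_rot: [-3.142, -0.001, -0.213]
force: [0.4, -1.7, -5.0]
width: 0.0154
gripper_force: 60.0
[-0.63 -0.05 -0.16]
t 8.95 go [0.0007 0.0013 0.0008] turn -0.0026
```

```bash
python3 -m creep '[[0,0.0003,-0.0079,0,0.08],[0,0.0013,-0.0157,0,0.16],[0,0.0028,-0.0234,0,0.24],[0,0.005,-0.031,0,0.32],[0,0.0078,-0.0384,0,0.4],[0,0.0111,-0.0455,0,0.48],[0,0.0111,-0.0455,0,0.48]]'; python3 -c "
from h import *
s=arm.get_state();print(s['moment'].round(2)); nut(-.69,.02);nut(.457,.05)"
```

```text
t: 9.53
eef_pos: [0.5021, -0.1658, 0.0302]
ee_rot: [-3.141, -0.0, -0.69]
force: [2.0, -1.5, -4.8]
width: 0.0157
gripper_force: 60.0
[-0.74 -0.35 -0.12]
t 9.53 go [0.0009 0.001  0.0007] turn 0.0
t 9.53 go [ 0.0586  0.0904 -0.0293] turn -1.147
```

```bash
python3 -m creep '[[0,0.0005,0.0098,0,-0.1],[0,0.0005,0.0098,0,-0.1],[0,0.0005,0.0098,-0.01,-0.1],[0,0.0005,0.0098,-0.025,-0.1],[0,0.0005,0.0098,-0.032,-0.1],[0,0.002,0.0196,-0.032,-0.2],[0,0.0044,0.0291,-0.032,-0.3],[0,0.0078,0.0384,-0.032,-0.4],[0,0.0121,0.0472,-0.032,-0.5],[0,0.0172,0.0556,-0.032,-0.6],[0,0.0232,0.0635,-0.032,-0.7],[0,0.0299,0.0707,-0.032,-0.8],[0,0.0373,0.0772,-0.032,-0.9],[0,0.0453,0.0829,-0.032,-1.0],[0,0.0538,0.0878,-0.032,-1.1],[0,0.058,0.0898,-0.032,-1.147],[0,0.058,0.0898,-0.032,-1.147],[0,0.058,0.0898,-0.032,-1.147],[0,0.058,0.0898,-0.032,-1.147]]'; python3 -c "
from h import *
snap('n2'); nut(.457,.05); cv2.imwrite('pics/n2c.png',cv2.resize(cv2.imread('pics/n2.png')[0:200,180:380],None,fx=3,fy=3,interpolation=cv2.INTER_CUBIC))"
```

```text
t: 11.12
eef_pos: [0.4885, -0.2721, 0.0621]
ee_rot: [-3.141, 0.0, 0.455]
force: [-0.4, -0.3, -3.4]
width: 0.015
gripper_force: 60.0
t 11.17 go [0.0007 0.0013 0.0026] turn -0.0011
```

View pics/n2c.png

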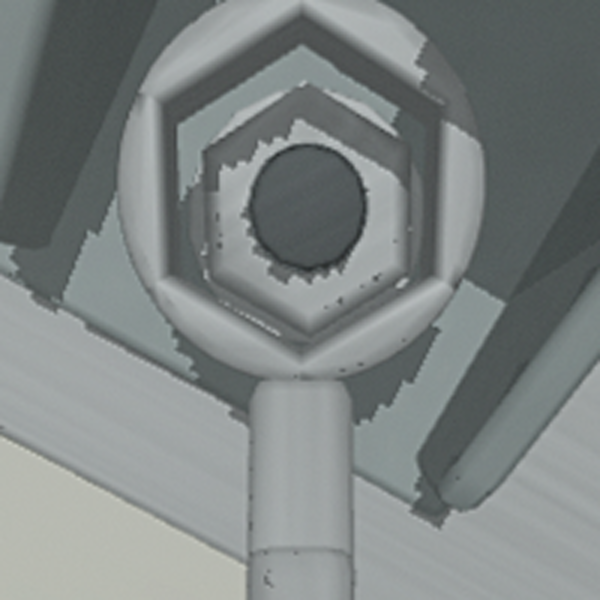

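The nut did turn, and the ring and nut hexagons are parallel again. The stud centre is at crop (308,206) and the ring hexagon's centre is at (304,182).

```bash
python3 - <<'E'
from h import *
H=np.array(P['wrist']['hand_eye'])
f=lambda x,y:((x+.5)/3-.5+180,(y+.5)/3-.5)
for n,px,z in [('stud',(308,206),.0171),('nuttopc',(308,86),.0286),('nutbot',(308,333),.0286),('nutL',(204,210),.0286),('nutR',(410,210),.0286)]:
    print(n,plane(ray('wrist',f(*px),H),z).round(4))
E
```

```text
stud [0.0987 0.0012 0.0171]
nuttopc [0.1183 0.0013 0.0286]
nutbot [0.0786 0.0014 0.0286]
nutL [ 0.099  -0.0167  0.0286]
nutR [0.099  0.019  0.0286]
```

```bash
python3 -m creep '[[0,0.0002,0.0006,0.008,0],[0,0.0002,0.0006,0.014,0],[0,0.0002,0.0006,0.019,0],[0,0.0002,0.0006,0.022,0],[0,0.0002,0.0006,0.025,0],[0,0.0002,0.0006,0.028,0],[0,0.0002,0.0006,0.031,0],[0,0.0002,0.0006,0.0325,0],[0,0.0002,0.0006,0.0325,0]]'
```

```text
t: 11.92
eef_pos: [0.4893, -0.2728, 0.0293]
ee_rot: [-3.141, 0.0, 0.457]
force: [1.4, 0.1, -3.5]
width: 0.0152
gripper_force: 60.0
```

```bash
python3 -m creep '[[0,0.0003,-0.0079,0,0.08],[0,0.0013,-0.0157,0,0.16],[0,0.0028,-0.0234,0,0.24],[0,0.005,-0.031,0,0.32],[0,0.0078,-0.0384,0,0.4],[0,0.0111,-0.0455,0,0.48],[0,0.015,-0.0523,0,0.56],[0,0.0195,-0.0588,0,0.64],[0,0.0244,-0.0649,0,0.72],[0,0.0299,-0.0707,0,0.8],[0,0.0357,-0.0759,0,0.88],[0,0.042,-0.0807,0,0.96],[0,0.0486,-0.0849,0,1.04],[0,0.0556,-0.0887,0,1.12],[0,0.058,-0.0898,0,1.147],[0,0.058,-0.0898,0,1.147]]'; python3 -c "
from h import *
s=arm.get_state();print(s['moment'].round(2)); nut(-.69,.02)"
```

```text
t: 13.25
eef_pos: [0.5018, -0.1662, 0.0297]
ee_rot: [3.141, 0.0, -0.69]
force: [0.2, 0.8, -2.9]
width: 0.0151
gripper_force: 60.0
[0.2  0.4  0.02]
t 13.25 go [0.0009 0.0006 0.0002] turn -0.0004
```

```bash
python3 -m creep '[[0,0.0005,0.0098,0,-0.1],[0,0.0005,0.0098,0,-0.1],[0,0.0005,0.0098,-0.01,-0.1],[0,0.0005,0.0098,-0.025,-0.1],[0,0.0005,0.0098,-0.032,-0.1],[0,0.002,0.0196,-0.032,-0.2],[0,0.0044,0.0291,-0.032,-0.3],[0,0.0078,0.0384,-0.032,-0.4],[0,0.0121,0.0472,-0.032,-0.5],[0,0.0172,0.0556,-0.032,-0.6],[0,0.0232,0.0635,-0.032,-0.7],[0,0.0299,0.0707,-0.032,-0.8],[0,0.0373,0.0772,-0.032,-0.9],[0,0.0453,0.0829,-0.032,-1.0],[0,0.0538,0.0878,-0.032,-1.1],[0,0.058,0.0898,-0.032,-1.147],[0,0.058,0.0898,-0.032,-1.147],[0,0.058,0.0898,-0.032,-1.147],[0,0.058,0.0898,-0.032,-1.147]]'; python3 -c "
from h import *
snap('n3'); nut(.457,.05)
a=cv2.imread('pics/n2.png')[0:200,180:380];b=cv2.imread('pics/n3.png')[0:200,180:380];cv2.imwrite('pics/n3c.png',cv2.resize(np.hstack([a,b]),None,fx=2,fy=2,interpolation=cv2.INTER_CUBIC))"
```

```text
t: 14.83
eef_pos: [0.4892, -0.2725, 0.0618]
ee_rot: [-3.142, -0.0, 0.455]
force: [0.2, -0.7, -3.7]
width: 0.0151
gripper_force: 60.0
t 14.88 go [0.0003 0.0006 0.0023] turn -0.0015
```

View pics/n3c.png

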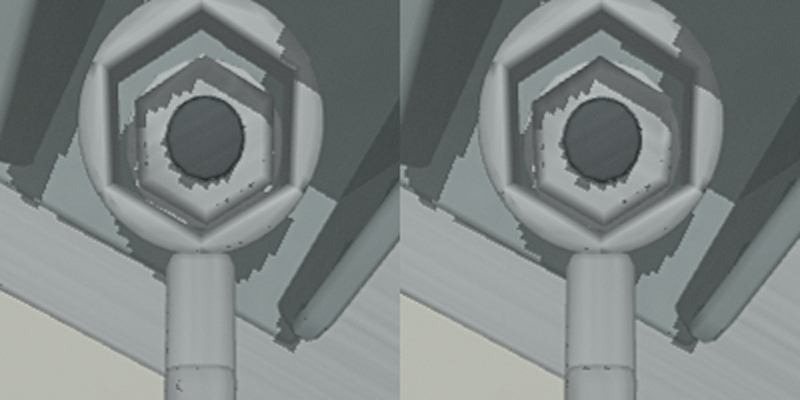

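The two crops (second and third lift) look the same: hexagons parallel, nut centred. I'll seat the ring and tighten in small steps with a force guard between them.

```bash
cat > g.py <<'E'
import sys
from h import *
s=arm.get_state();T=tool(s);f=T[:3,:3].T@s['force'];m=s['moment']
print('yaw',round(s['ee_rot'][2],3),'tool F',f.round(1),'Mz',m[2].round(2)); sys.exit(abs(f[1])>7 or abs(f[0])>15)
E
python3 -m creep '[[0,0,0,0.008,0],[0,0,0,0.014,0],[0,0,0,0.019,0],[0,0,0,0.022,0],[0,0,0,0.025,0],[0,0,0,0.028,0],[0,0,0,0.031,0],[0,0,0,0.032,0],[0,0,0,0.032,0]]'; python3 g.py && python3 -m creep '[[0,0.0003,-0.0079,0,0.08],[0,0.0013,-0.0157,0,0.16],[0,0.0028,-0.0234,0,0.24],[0,0.0028,-0.0234,0,0.24]]' && python3 g.py
```

```text
t: 15.63
eef_pos: [0.4893, -0.2728, 0.0294]
ee_rot: [-3.141, 0.0, 0.457]
force: [0.2, 0.6, -2.3]
width: 0.015
gripper_force: 60.0
yaw 0.457 tool F [ 0.5 -0.5  2.3] Mz 0.04False
```

```bash
sed -i 's/sys.exit(\(.*\))$/sys.exit(int(\1))/' g.py
python3 -m creep '[[0,0.0003,-0.0079,0,0.08],[0,0.0013,-0.0157,0,0.16],[0,0.0028,-0.0234,0,0.24],[0,0.0028,-0.0234,0,0.24]]' >o && python3 g.py && python3 -m creep '[[0,0,-0.002,0,0.02],[0,0.00008,-0.0039,0,0.04]]' >o && python3 g.py && python3 -m creep '[[0,0,-0.002,0,0.02],[0,0.00008,-0.0039,0,0.04]]' >o && python3 g.py && python3 -m creep '[[0,0,-0.002,0,0.02],[0,0.00008,-0.0039,0,0.04]]' >o && python3 g.py && python3 -m creep '[[0,0,-0.002,0,0.02],[0,0.00008,-0.0039,0,0.04]]' >o && python3 g.py && python3 -m creep '[[0,0,-0.002,0,0.02],[0,0.00008,-0.0039,0,0.04]]' >o && python3 g.py && python3 -m creep '[[0,0,-0.002,0,0.02],[0,0.00008,-0.0039,0,0.04]]' >o && python3 g.py; cat o
```

```text
yaw 0.214 tool F [-1.7  1.   4.8] Mz -0.16
yaw 0.178 tool F [-1.9  2.   3.9] Mz 0.04
yaw 0.136 tool F [-1.3  2.1  3.3] Mz 0.07
yaw 0.095 tool F [-1.9  2.7  2.5] Mz 0.09
yaw 0.055 tool F [-2.   3.9  2.6] Mz 0.04
yaw 0.015 tool F [-2.   2.6  2.5] Mz 0.09
yaw -0.025 tool F [-3.1  2.2  2. ] Mz 0.08
t: 16.97
eef_pos: [0.479, -0.2271, 0.0295]
ee_rot: [-3.142, 0.0, -0.025]
force: [-3.2, -2.1, -2.0]
width: 0.0154
gripper_force: 60.0
```

```bash

python3 -m creep '[[0,0,-0.002,0,0.02],[0,0,-0.0039,0,0.04]]' >o && python3 g.py && python3 -m creep '[[0,0,-0.002,0,0.02],[0,0,-0.0039,0,0.04]]' >o && python3 g.py && python3 -m creep '[[0,0,-0.002,0,0.02],[0,0,-0.0039,0,0.04]]' >o && python3 g.py && python3 -m creep '[[0,0,-0.002,0,0.02],[0,0.00008,-0.0039,0,0.04]]' >o && python3 g.py && python3 -m creep '[[0,0,-0.002,0,0.02],[0,0.00008,-0.0039,0,0.04]]' >o && python3 g.py && python3 -m creep '[[0,0,-0.002,0,0.02],[0,0.00008,-0.0039,0,0.04]]' >o && python3 g.py && python3 -m creep '[[0,0,-0.002,0,0.02],[0,0.00008,-0.0039,0,0.04]]' >o && python3 g.py; cat o
```

```text
yaw -0.065 tool F [-2.8  2.1  2.5] Mz 0.02
yaw -0.105 tool F [-3.3  1.1  2.7] Mz 0.1
yaw -0.145 tool F [-1.9  1.9  3.6] Mz 0.08
yaw -0.185 tool F [-1.1  0.9  3. ] Mz 0.17
yaw -0.225 tool F [-2.2  1.9  2.8] Mz 0.13
yaw -0.265 tool F [-2.   3.   2.6] Mz 0.15
yaw -0.304 tool F [ 1.  11.6  3.7] Mz 0.47
t: 18.13
eef_pos: [0.4832, -0.201, 0.0296]
ee_rot: [3.14, 0.0, -0.304]
force: [-2.6, -11.4, -3.6]
width: 0.0152
gripper_force: 60.3
```

```bash
python3 -m creep '[[0,0,0,0,0],[0,0,0,0,0]]'|head -2; python3 g.py; python3 -m creep '[[0,0,-0.0003,0,0.003],[0,0,-0.0005,0,0.005],[0,0,-0.0005,0,0.005],[0,0,-0.0005,0,0.005]]'|head -2; python3 g.py
```

```text
t: 18.3
eef_pos: [0.4832, -0.2011, 0.0296]
yaw -0.303 tool F [-1.6  8.6  3.2] Mz 0.49
t: 18.63
eef_pos: [0.4832, -0.2009, 0.0296]
yaw -0.308 tool F [-0.5 10.1  4.1] Mz 0.56
```

```bash
python3 -m creep '[[0,0,-0.0003,0,0],[0,0,-0.0006,0,0],[0,0,-0.0006,0,0],[0,0,-0.0006,0,0]]'|head -2; python3 g.py;python3 -c "
from h import *
s=arm.get_state();print(s['moment'])"
```

```text
t: 18.97
eef_pos: [0.4833, -0.2005, 0.0296]
yaw -0.308 tool F [-0.4 10.6  4. ] Mz 0.39
[-4.08178057  1.35664756  0.38607645]
```

```bash
python3 -m creep '[[0,0.0001,0.004,0,-0.04],[0,0.0005,0.0102,0,-0.1],[0,0.0005,0.0102,0,-0.1],[0,0.0005,0.0102,-0.01,-0.1],[0,0.0005,0.0102,-0.03,-0.1],[0,0.0005,0.0102,-0.06,-0.1],[0,0.0005,0.0102,-0.09,-0.1],[0,-0.01,0.0102,-0.09,-0.1],[0,-0.04,0.0102,-0.09,-0.1],[0,-0.07,0.0102,-0.09,-0.1],[0,-0.07,0.0102,-0.09,-0.1],[0,-0.07,0.0102,-0.09,-0.1]]';python3 g.py; python3 -c "
from h import *
go(.47,0,.095,.14);go(.47,0,.0095,.14)"
```

```text
t: 19.97
eef_pos: [0.413, -0.1872, 0.1204]
ee_rot: [-3.141, -0.002, -0.209]
force: [0.9, 0.1, -3.6]
width: 0.0152
gripper_force: 60.0
yaw -0.209 tool F [ 0.9 -0.3  3.6] Mz -0.0
t 19.97 go [ 0.0168 -0.195   0.0255] turn -0.3494
t 19.97 go [ 0.0167 -0.1949  0.111 ] turn -0.3494
```

```bash
python3 -m creep '[[0,0,-0.03,0,-0.05],[0,0,-0.065,0,-0.11],[0,0,-0.1,0,-0.17],[0,0.005,-0.135,0,-0.23],[0,0.01,-0.17,0,-0.29],[0,0.0167,-0.195,0,-0.35],[0,0.0167,-0.195,0.03,-0.35],[0,0.0167,-0.195,0.06,-0.35],[0,0.0167,-0.195,0.085,-0.35],[0,0.0167,-0.195,0.098,-0.35],[0,0.0167,-0.195,0.104,-0.35],[0,0.0167,-0.195,0.108,-0.35],[0,0.0167,-0.195,0.111,-0.35],[0,0.0167,-0.195,0.111,-0.35],[0,0.0167,-0.195,0.111,-0.35]]'
```

```text
t: 21.22
eef_pos: [0.4718, -0.0, 0.0097]
ee_rot: [-3.141, -0.003, 0.142]
force: [0.0, 0.8, -4.4]
width: 0.0151
gripper_force: 60.0
```

```bash
python3 -m creep '[[0,0,0,0.0005,0],[0,0,0,0.001,0],[0,0,0,0.001,0]]'; python3 -m creep '[[0.06,0,0,0.001,0],[0.06,0,0,0.001,0],[0.06,0,0,0.001,0],[0.06,0,0,0.001,0],[0.06,0,0,0.001,0],[0.06,0,0,0.001,0],[0.06,0,0,0.001,0],[0.06,0,0,0.001,0],[0.06,0,0,-0.02,0],[0.06,0,0,-0.05,0],[0.06,0,0,-0.09,0],[0.06,0,0,-0.12,0],[0.06,0,0,-0.12,0],[0.06,0,0,-0.12,0]]' ; python3 -c "
from h import *
a=arm.grab_frame('top')[:,:,::-1][80:320,130:430];cv2.imwrite('pics/end.png',cv2.resize(a,None,fx=2.5,fy=2.5))"
```

```text
t: 21.47
eef_pos: [0.4718, -0.0001, 0.0095]
ee_rot: [-3.141, -0.003, 0.143]
force: [-6.4, 1.1, 13.2]
width: 0.0154
gripper_force: 60.0
t: 22.63
eef_pos: [0.4717, -0.0, 0.1295]
ee_rot: [-3.14, -0.004, 0.142]
force: [0.5, -0.0, -1.3]
width: 0.0602
gripper_force: 0.0
```

View pics/end.png

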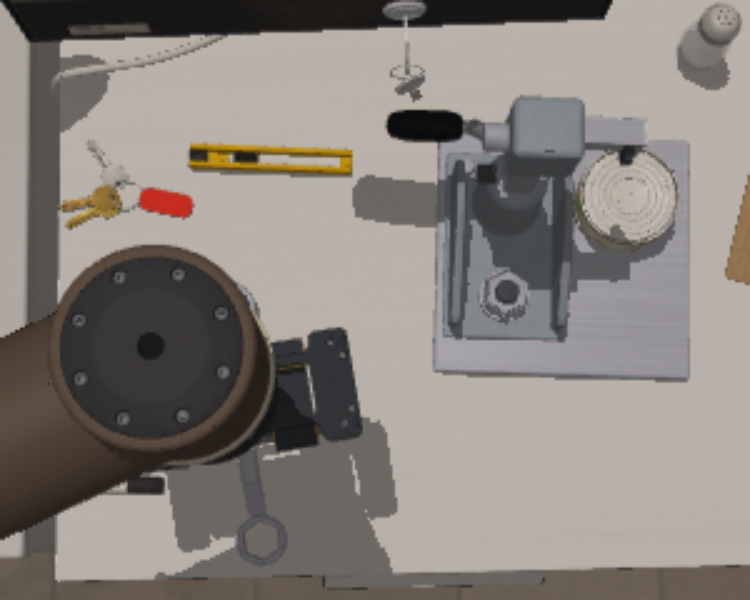

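The spanner lies back on the table, with its small ring visible at (262,538). The nut is clear at (505,293), and the keys, cutter and tin are where they were; the arm hides most of the marker.

```bash
python3 -c "
from station import arm
print(arm.job_done())"
```

```text
the job is handed in; nothing more can be done
None
```

The nut came up firm on the third swing at about 1.5 N m by the wrist force and moment, the spanner lies flat on the table about 25 cm from the nut, and the job was handed in at about 23 s; no verdict was returned.

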